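Sweep cut heel lifts off the cutting block

TASK

Sweep the three tan heel lifts across the white cutting block with the fingers and off its edge into the red box that stands against it. Slide them only, do not pick them up, and leave the two steel cutting dies on the block and everything else on the bench where they are.

Things in the scene. Friction and masses are not known exactly. Their poses are not given: they have to be found in the camera images.
- lift1: D-shaped tan heel lift (leatherboard, dark line round its edge), 54 mm long (its x), 50 mm wide (its y), 12 mm thick, about 28 g, loose, lying flat on the white block at any yaw; origin at the centre of its underside, straight edge at its -x end, round end at +x
- lift2: As lift1.
- lift3: As lift1.
- block: White plastic cutting block on a green steel bed, fixed, 290 mm (its x, away from the robot) by 340 mm (its y, leftward) by 90 mm high, turned up to 0.2 rad; origin at the centre of its underside on the table. One box stands against its +y edge, the other against its -y edge. Lifts lie on the near part of its top (block x -100 to +5 mm), dies on the far part (x 90 to 100 mm).
- red_box: Red open parts box, fixed, empty, 330 mm (its x) by 150 mm (its y) by 80 mm high, walls and floor 4 mm; origin at the centre of its underside on the table. Square to the block, on its left or right, its long side 4 mm from the block's edge and its rim 10 mm below the block's top, so that what is pushed over the edge drops in.
- grey_box: Grey scrap box of the same size with dark offcuts in it, fixed, at the block's other end. Nothing is to go in.
- die1: Heel cutting die: D-shaped ring of bent steel band, 62 mm long (its x) by 58 mm wide by 32 mm high, yellow stripe, 0.4 kg, loose, standing on the block. Origin at the centre of its underside. It must stay.
- die2: As die1, with a blue stripe.
- mallet: Mallet with a wooden handle (along its x, 26 mm thick) and a white head, 250 mm long, 60 mm high, lying on the left. Loose, not part of the job. Origin under the middle of it.
- glue_can: Yellow can, 90 mm across, 110 mm high, on the right. Loose, not part of the job. Origin at the centre of its underside.
- flask: White flask with a black cap, 72 mm across, 210 mm high, on the right. Loose, not part of the job. Origin at the centre of its underside.
- pattern_weight: Dark steel pattern weight with a knob, 64 mm across, 62 mm high, on the right. Loose, not part of the job. Origin at the centre of its underside.

How it is judged (in metres and radians):
At the end, for the whole second after the job is handed in: All three heel lifts are in the red box and no longer tumbling (slower than 0.1 m/s, centre between its walls and at least 7 mm below its rim); the two dies are within 12 mm and the other loose things within 15 mm of where they stood (x of lift1 in the frame of red_box between -0.16 and 0.16 m and y of lift1 in the frame of red_box between -0.073 and 0.073 m and z of each of lift1, lift2, lift3 in the frame of red_box below 0.073 m and linear speed of each of lift1, lift2, lift3 below 0.1 m/s and x of lift2 in the frame of red_box between -0.16 and 0.16 m and y of lift2 in the frame of red_box between -0.073 and 0.073 m and x of lift3 in the frame of red_box between -0.16 and 0.16 m and y of lift3 in the frame of red_box between -0.073 and 0.073 m and not (distance of any of die1, die2 from where it was at the start of the episode above 0.012 m) and not (distance of any of mallet, glue_can, flask, pattern_weight from where it was at the start of the episode above 0.015 m)); the robot touches nothing.
It fails at once if a heel lift is raised more than 15 mm above the block's top (height (world z) of any of lift1, lift2, lift3 above 0.105 m).
It fails at once if a cutting die is moved more than 12 mm (distance of any of die1, die2 from where it was at the start of the episode above 0.012 m).
It fails at once if something else on the bench is moved more than 15 mm (distance of any of mallet, glue_can, flask, pattern_weight from where it was at the start of the episode above 0.015 m).
It also fails if it takes over 64 s, if anything falls off the work surface, if the arm or the gripper's body presses on something with over 40 N, if the wrist force passes 120 N, or if a joint passes its speed limit or range.

ROBOT

A 6-joint arm with a two-finger parallel gripper is mounted at the origin on the work surface. World frame = base frame: x ahead of the robot, y to its left, z up, the work surface at z = 0. Lengths are in mm, angles in degrees, forces in N, time in s.
With the tool pointing down it reaches from about 350 to 850 mm from the base axis. Payload 8.1 kg.
Tool frame: the origin (TCP) lies midway between the tips of the shut fingers; the grasp point (between the pads) lies 19 mm behind it; z points along the fingers, y is the line along which they close (so a half turn about z gives the same grasp; the last joint's range is limited). The gripper opens to 85 mm and grips with 20 to 120 N. Pads are 22 mm wide; open, the fingers measure 114 mm over their backs; the gripper's body (76 mm by 85 mm) begins 54 mm behind the grasp point. The pads swing forward as they close: fully open they stand 13 mm farther back than shut.
Start: joints at [-74.336, 7.471, 85.268, -0, 87.261, -4.893], TCP at [210.711, -561.788, 193.992] pointing down, gripper open.
Joint ranges: [-169.43, 169.43], [-51.17, 129.36], [1.28, 143.12], [-76.62, 256.62], [0, 156.53], [-152.29, 152.29]. Speed limits (degrees/s): [136.94, 136.94, 159.86, 180, 180, 180].

INTERFACE

Orientations are given as [roll, pitch, yaw] about the fixed x, y, z axes, in that order (R = Rz(yaw) Ry(pitch) Rx(roll)).
In Python, from bench import sensors, optics, r gives the robot as it stands.
- The arm moves only by the tool apply_moves, never from a script. Its argument "targets" is a list of rows, each a list of 7 numbers: the shift along the tool's x, y, z in mm, then the turn, a rotation vector about the tool's x, y, z in rad, then the closure, from 0 (fully open) to 1 (shut). In form: [[x, y, z, wx, wy, wz, claw], ...]. A call has 1 to 20 rows; each row shifts and turns the commanded pose from where the row before left it, along the tool's axes as they then stand; what a row does not reach is not made up. A row lasts 1/8 s, in which the tool goes at most 62.5 mm and 10.7 degrees, less where a joint would pass 70% of its speed; a pose out of reach is approached as far as the arm can. A call is refused whole if a number of a shift passes 62.5 or a number of a turn 0.188, either way. A call with a gripper value outside its range is refused whole. The fingers move at their own pace and stop on an object; "force" is the grip in N (left out, the last holds). Time passes only in rows, so rows that do not move let the fingers close. It gives the time, the measured TCP pose, the force, the opening and the grip force at its end, in the units of the state.
- sensors.sense(): the state, without advancing time (a new reading comes with each control period).
- optics.snapshot(name): name is "scene" or "side" or "wrist"; returns the picture (420x560x3 uint8, red, green, blue); there is no depth.
- optics.get_calibration(name): a dict with "camera_matrix" (3x3 intrinsics, pixels), "pose" (4x4, takes a point from camera to world coordinates). Camera axes: x right, y down, z forward; pixel columns grow to the right and rows downward; lengths in mm; the calibration is good to about 2 mm. A picture is of the moment at which its call begins: read the wrist's pose just before it. get_calibration takes no time and is no camera call; for the wrist camera it gives the pose at the moment of the call.
- r.hand_in(): hands the job in; it is judged then, once.
The state is a dict: "time": time; "joint_pos": joint angles; "qd": joint speeds; "joint_efforts": joint torques, N m; "tool_pos": TCP position; "tcp_rot": TCP orientation; "ft_force": force on the tool from outside, world axes, zero at the start; "wrist_torque": the same for the moment, N m; "finger_gap": finger opening in mm; "grip_force": force on a finger pad.
Only numpy, scipy, OpenCV 4.12 (cv2) and the standard library are available. Lean on these libraries where they do the work, as an engineer would, in place of code of your own. Each camera call takes 0.05 s, during which the arm holds its last target. There are 200 camera calls.

## Working session

There is one attempt and no reset: what is moved stays moved. The work goes in short steps, Python scripts to look and compute and a tool call to move; the robot and the scene stay as the last step left them, time stands still between calls to the robot, and variables do not carry over. Pictures are saved under pics/ and viewed, at most 10 in all, crops included, and the job is handed in when it is done.

Besides the shell and the picture viewer there is one more tool, called after "Emit:" as name([rows], argument=value, ...), one row to a line, values as JSON. apply_moves: Moves the arm, as the interface text tells. Its arguments: {"type":"object","properties":{"targets":{"type":"array"},"force":{"type":"number"}},"required":["targets"]}

```bash
mkdir -p pics
python3 - <<'E'
from bench import sensors, optics, r
import cv2
for n in ("scene","side"):
    cv2.imwrite(f"pics/{n}0.png",optics.snapshot(n)[:,:,::-1]); c=optics.get_calibration(n); print(n,c["camera_matrix"],c["pose"])
s=sensors.sense();print(s)
E
```

```text
scene [[432.43188991   0.         285.92407699]
 [  0.         432.43188991 198.47562858]
 [  0.           0.           1.        ]] [[-5.73043069e-01  6.07922156e-01 -5.49592843e-01  1.25609539e+03]
 [ 8.19525248e-01  4.25007632e-01 -3.84378563e-01  4.84500973e+02]
 [-9.10918842e-05 -6.70670683e-01 -7.41755233e-01  1.05122369e+03]
 [ 0.00000000e+00  0.00000000e+00  0.00000000e+00  1.00000000e+00]]
side [[397.33611213   0.         285.00727685]
 [  0.         397.33611213 204.5566218 ]
 [  0.           0.           1.        ]] [[-8.08290207e-01 -4.05558674e-01  4.26836155e-01  4.97909000e+01]
 [-5.88588051e-01  5.37854899e-01 -6.03552991e-01  7.12634490e+02]
 [ 1.52002341e-02 -7.39076633e-01 -6.73449838e-01  9.17515872e+02]
 [ 0.00000000e+00  0.00000000e+00  0.00000000e+00  1.00000000e+00]]
{'time': 0.1, 'joint_pos': array([-7.43357123e+01,  7.51051757e+00,  8.53241571e+01,  7.81283384e-04,
        8.72607199e+01, -4.89318954e+00]), 'qd': array([ 0.00929797, -0.10012345, -0.06755616,  0.02648913,  0.00928112,
        0.07066804]), 'joint_efforts': array([ 1.44336787e-03, -5.70948458e+01, -5.01942158e+01, -1.81615897e-04,
        8.01361632e-03,  1.35947818e-06]), 'tool_pos': array([ 210.56180154, -561.24411031,  193.0414118 ]), 'tcp_rot': array([-1.79905020e+02, -8.91449539e-03,  2.05574319e+01]), 'ft_force': array([-0.57751013,  0.7672955 , -0.16064187]), 'wrist_torque': array([-0.02588666, -0.00814896, -0.02581213]), 'grip_force': 0.0, 'finger_gap': 85.36021416455141}
```

View pics/scene0.png

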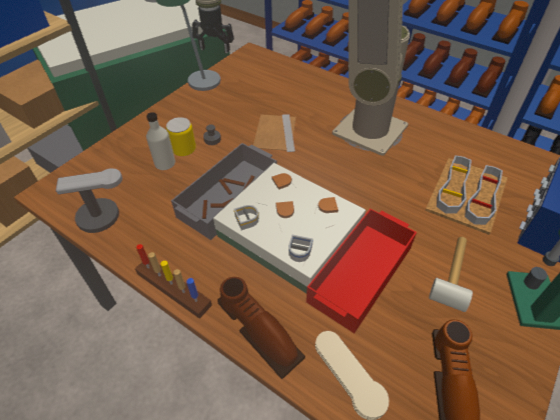

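View pics/side0.png

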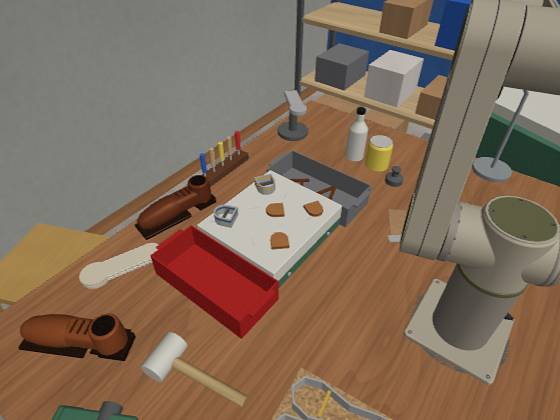

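The scene view shows the lifts at about (282,180), (285,209) and (328,205), the dies at (246,216) and (300,246), and the red box on the +y side at (365,265). The side view shows the lifts at (276,210), (313,209) and (280,241), and the dies at (265,184) and (226,215). Next I'll measure them.

```bash
cat > h.py <<'E'
import cv2, numpy as np
from bench import sensors, optics, r
def rays(n,px):
    c=optics.get_calibration(n);K,P=np.array(c["camera_matrix"]),np.array(c["pose"])
    px=np.atleast_2d(px).astype(float)
    d=np.c_[px,np.ones(len(px))]@np.linalg.inv(K).T@P[:3,:3].T
    return P[:3,3],d
def plane(n,px,z):
    o,d=rays(n,px);return (o+d*((z-o[2])/d[:,2])[:,None])[:,:2]
def tri(p1,p2,n1="scene",n2="side"):
    o1,d1=rays(n1,p1);o2,d2=rays(n2,p2);d1=d1[0];d2=d2[0]
    t=np.linalg.lstsq(np.c_[d1,-d2],o2-o1,rcond=None)[0]
    a,b=o1+t[0]*d1,o2+t[1]*d2;return (a+b)/2,np.linalg.norm(a-b)
def blobs(m,lo,hi):
    n,_,st,ce=cv2.connectedComponentsWithStats(m.astype(np.uint8))
    return [(ce[i],st[i,4]) for i in range(1,n) if lo<st[i,4]<hi]
E
python3 - <<'E'
from h import *
roi={"scene":(210,160,380,280),"side":(195,170,345,280)}
L={};C={}
for n in roi:
    im=cv2.imread(f"pics/{n}0.png");hsv=cv2.cvtColor(im,cv2.COLOR_BGR2HSV)
    x0,y0,x1,y1=roi[n];w=np.zeros(im.shape[:2],bool);w[y0:y1,x0:x1]=1
    H,S,V=[hsv[...,i].astype(int) for i in range(3)]
    wh=((S<45)&(V>150)&w).astype(np.uint8)
    k,lab,st,_=cv2.connectedComponentsWithStats(wh);wh=(lab==1+np.argmax(st[1:,4])).astype(np.uint8)
    cs,_=cv2.findContours(wh,cv2.RETR_EXTERNAL,cv2.CHAIN_APPROX_NONE)
    c=max(cs,key=cv2.contourArea);hull=cv2.convexHull(c)
    for e in range(3,30):
        q=cv2.approxPolyDP(hull,e,True)
        if len(q)<=4:break
    C[n]=q[:,0]
    P=plane(n,q[:,0],90);print(n,q[:,0].tolist(),P.round(),[np.linalg.norm(P[i]-P[i-1]).round() for i in range(4)])
    R=cv2.minAreaRect(plane(n,hull[:,0],90).astype(np.float32));print("rect",R)
    fill=cv2.fillPoly(np.zeros_like(wh),[hull],1)>0
    tan=fill&(H<20)&(S>90)&(V>60)
    L[n]=blobs(tan,60,2000)
    for p,a in L[n]:print(" lift",p.round(1),a,plane(n,p,100).round())
    g=fill&(wh==0)&~cv2.dilate(tan.astype(np.uint8),np.ones((5,5))).astype(bool)
    for p,a in blobs(g,60,3000):print(" die?",p.round(1),a,plane(n,p,106).round())
print("tri lifts")
for p,_ in L["scene"]:
    for q,_ in L["side"]:
        X,e=tri(p,q)
        if 60<X[2]<140:print(X.round(),e.round(1))
print("tri corners")
for p in C["scene"]:
    for q in C["side"]:
        X,e=tri(p,q)
        if 60<X[2]<120:print(X.round(),e.round(1))
E
```

```text
scene [[273, 163], [364, 210], [311, 277], [214, 218]] [[ 441. -137.]
 [ 450.  200.]
 [ 730.  195.]
 [ 725. -140.]] [np.float64(284.0), np.float64(336.0), np.float64(280.0), np.float64(335.0)]
rect ((586.3378295898438, 29.190093994140625), (339.8870544433594, 287.6122131347656), 88.51004028320312)
 lift [281.7 179.7] 211 [[495. -64.]]
 lift [328.  204.6] 235 [[500. 106.]]
 lift [284.8 208.4] 231 [[585.  11.]]
 die? [246.4 216.5] 277 [[677. -58.]]
 die? [300.  247.9] 415 [[680. 127.]]
side [[341, 205], [279, 279], [197, 225], [270, 170]] [[ 435. -132.]
 [ 420.  209.]
 [ 727.  197.]
 [ 718. -140.]] [np.float64(284.0), np.float64(342.0), np.float64(308.0), np.float64(337.0)]
rect ((569.8212280273438, 35.82670593261719), (346.66436767578125, 310.05535888671875), 88.44795227050781)
 lift [313.8 208.5] 212 [[488. -58.]]
 lift [275.2 209.7] 219 [[578.  16.]]
 lift [279.1 240.6] 264 [[494. 110.]]
 die? [265.8 184.5] 292 [[670. -55.]]
 die? [225.9 215.4] 386 [[675. 128.]]
 die? [247.3 258.6] 137 [[519. 216.]]
tri lifts
[491. -65.  94.] 2.9
[518.   7.  81.] 143.4
[474.  53. 129.] 130.4
[497. 105.  95.] 1.6
[582.  10.  94.] 2.6
tri corners
[ 437. -139.   85.] 2.1
[431. 194.  66.] 2.0
[729. 195.  88.] 0.6
[776.  42. 110.] 283.7
[ 722. -144.   86.] 1.3
```

Run:
```python
from h import *
print(plane("scene",[[211,140],[181,152],[163,166]],10).round()); print(plane("side",[[395,183],[378,167],[356,158]],10).round())
print(optics.get_calibration("wrist"))
```

```text
[[ 404. -449.]
 [ 516. -493.]
 [ 605. -493.]]
[[ 374. -435.]
 [ 467. -485.]
 [ 562. -486.]]
{'camera_matrix': array([[294.0423698 ,   0.        , 279.82318326],
       [  0.        , 294.0423698 , 202.6243128 ],
       [  0.        ,   0.        ,   1.        ]]), 'pose': array([[ 3.50120289e-01, -8.95152478e-01, -2.75894589e-01,
         2.82135192e+02],
       [-9.36698847e-01, -3.35632256e-01, -9.97309338e-02,
        -5.34304803e+02],
       [-3.32473075e-03,  2.93347966e-01, -9.55999956e-01,
         3.72059293e+02],
       [ 0.00000000e+00,  0.00000000e+00,  0.00000000e+00,
         1.00000000e+00]])}
```

Emit:
apply_moves([
  [0, 0, -40, 0, 0, 0, 0.3],
  [0, 0, -40, 0, 0, 0, 0.6],
  [0, 0, -40, 0, 0, 0, 0.6],
])

```text
time: 0.48
tool_pos: [210.6, -561.4, 314.6]
tcp_rot: [-179.9, -0.0, 20.6]
ft_force: [0.2, -0.7, -0.0]
finger_gap: 34.2
grip_force: 0.0
```

Emit:
apply_moves([
  [41.5, -32.5, 0, 0, 0, 0, 0.6],
  [41.5, -32.5, 0, 0, 0, 0, 0.6],
  [41.5, -32.5, 0, 0, 0, 0, 0.6],
  [41.5, -32.5, 0, 0, 0, 0, 0.6],
  [41.5, -32.5, 0, 0, 0, 0, 0.6],
  [41.5, -32.5, 0, 0, 0, 0, 0.6],
  [41.5, -32.5, 0, 0, 0, 0, 0.6],
  [41.5, -32.5, 0, 0, 0, 0, 0.6],
  [41.5, -32.5, 0, 0, 0, 0, 0.6],
  [41.5, -32.5, 0, 0, 0, 0, 0.6],
  [41.5, -32.5, 0, 0, 0, 0, 0.6],
  [41.5, -32.5, 0, 0, 0, 0, 0.6],
  [0, 0, 0, 0, 0, -0.185, 0.6],
  [0, 0, 0, 0, 0, -0.185, 0.6],
  [0, 0, 0, 0, 0, -0.185, 0.6],
  [0, 0, 0, 0, 0, -0.185, 0.6],
  [0, 0, 0, 0, 0, -0.185, 0.6],
  [0, 0, 0, 0, 0, -0.185, 0.6],
  [0, 0, 0, 0, 0, -0.075, 0.6],
  [0, 0, 0, 0, 0, 0, 0.6],
])

```text
time: 2.98
tool_pos: [539.8, -21.7, 313.5]
tcp_rot: [-179.9, -0.0, 88.4]
ft_force: [-1.0, 0.4, -0.5]
finger_gap: 34.0
grip_force: 0.0
```

Run:
```python
from h import *
s=sensors.sense();print(s["tool_pos"],s["tcp_rot"],s["joint_pos"].round())
c=optics.get_calibration("wrist");np.save("w1.npy",c["pose"]);print(c["pose"])
cv2.imwrite("pics/w1.png",optics.snapshot("wrist")[:,:,::-1])
```

```text
[539.84120763 -21.71141042 313.51716669] [-1.79949480e+02 -6.21336453e-03  8.84207377e+01] [-8. -3. 83.  0. 99. -6.]
[[ 9.99587962e-01 -2.71922924e-02 -9.19154388e-03  5.43279571e+02]
 [-2.86914357e-02 -9.55925093e-01 -2.92205439e-01  5.41597119e+01]
 [-8.40691700e-04  2.92348758e-01 -9.56311402e-01  4.92539472e+02]
 [ 0.00000000e+00  0.00000000e+00  0.00000000e+00  1.00000000e+00]]
```

View pics/w1.png

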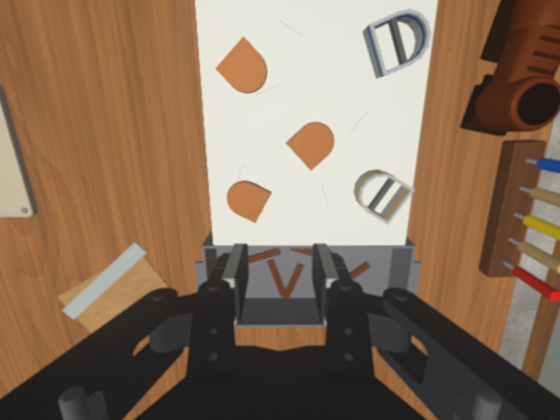

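The wrist view shows the lifts at (243,66), (312,144) and (249,200), the dies at (397,43) and (383,193), and the block's -y edge at row 245.

Run:
```python
from h import *
im=cv2.imread("pics/w1.png");h=cv2.cvtColor(im,cv2.COLOR_BGR2HSV);H,S,V=[h[...,i].astype(int) for i in range(3)]
w=np.zeros(H.shape,np.uint8);w[:240,205:430]=1
tan=((H<20)&(S>90)&(V>60)&(w>0)).astype(np.uint8)
B=sorted(blobs(tan,500,9000),key=lambda b:b[0][1])
sc=[(328,204.6),(284.8,208.4),(281.7,179.7)];sd=[(279.1,240.6),(275.2,209.7),(313.8,208.5)]
cs,_=cv2.findContours(tan,cv2.RETR_EXTERNAL,cv2.CHAIN_APPROX_NONE)
for (p,a),q,t in zip(B,sc,sd):
    print(p.round(1),a,plane("wrist",p,101).round(1),tri(p,q,"wrist","scene")[0].round(1),tri(p,t,"wrist","side")[0].round(1))
for c in cs:
    if cv2.contourArea(c)>500:
        P=plane("wrist",c[:,0],101);print(P.min(0).round(),P.max(0).round())
wh=((S<45)&(V>150)).astype(np.uint8);
for v in (20,100,180,235):
    x=np.flatnonzero(wh[v,190:450])+190;print(v,plane("wrist",[[x[0],v],[x[-1],v]],90).round(1).tolist())
y=[ (u,np.flatnonzero(wh[:300,u]).max()) for u in (260,340)];print(plane("wrist",y,90).round(1))
print(tri((212,246),(214,218),"wrist","scene"), "dies",plane("wrist",[[363,30],[377,78],[355,192],[383,222]],95).round())
```

```text
[243.4  67.5] 1728 [[500.2 108.3]] [500.8 107.5 101.3] [497.9 107.8  95.2]
[312.2 143.3] 1372 [[584.5  14.5]] [585.2  13.1 100.9] [583.4  12.6  94.2]
[421.7 181.8] 2014 [[733.7 -41.5]] [639.   20.4 281. ] [569.7 -17.1 183.3]
[466. -92.] [526. -34.]
[551. -19.] [612.  40.]
[ 721. -127.] [754.  99.]
[467.  80.] [528. 141.]
20 [[446.7, 163.8], [731.7, 155.2]]
100 [[444.2, 72.9], [730.0, 64.3]]
180 [[441.4, -32.8], [726.6, -41.3]]
235 [[437.5, -116.0], [723.3, -124.5]]
[[ 507.8 -134.3]
 [ 627.5 -137.9]]
(array([ 262.75452002, -570.87433096, -690.5037243 ]), np.float64(156.06052991470682)) dies [[ 646.  146.]
 [ 666.   92.]
 [ 645.  -55.]
 [ 687. -101.]]
```

Emit:
apply_moves([
  [18, -10, 40, 0, 0, 0, 0.6],
  [18, -10, 40, 0, 0, 0, 0.6],
  [18, -11, 40, 0, 0, 0, 0.6],
  [17, -11, 40, 0, 0, 0, 0.6],
  [0, 0, 35, 0, 0, 0, 0.6],
  [0, 0, 16, 0, 0, 0, 0.6],
  [0, 0, 7, 0, 0, 0, 0.6],
  [0, 0, 3, 0, 0, 0, 0.6],
  [0, 0, 0, 0, 0, 0, 0.6],
])

```text
time: 4.15
tool_pos: [500.9, 50.2, 94.1]
tcp_rot: [179.9, -0.0, 88.4]
ft_force: [0.0, -0.5, 0.3]
finger_gap: 34.0
grip_force: 0.0
```

Emit:
apply_moves([
  [0, 0, 2, 0, 0, 0, 0.6],
  [8, 0, 0, 0, 0, 0, 0.6],
  [10, 0, 0, 0, 0, 0, 0.6],
  [12, 0, 0, 0, 0, 0, 0.6],
  [15, 0, 0, 0, 0, 0, 0.6],
  [15, 0, 0, 0, 0, 0, 0.6],
  [15, 0, 0, 0, 0, 0, 0.6],
])

```text
time: 5.03
tool_pos: [501.9, 126.6, 91.0]
tcp_rot: [-180.0, -0.0, 88.5]
ft_force: [-0.4, -0.2, -0.4]
finger_gap: 34.3
grip_force: 0.0
```

Run:
```python
from h import *
a=optics.snapshot("side")[140:350,120:400];b=optics.snapshot("wrist")
cv2.imwrite("pics/p1.png",np.vstack([cv2.resize(a,(400,300)),cv2.resize(b,(400,300))])[:,:,::-1])
```

```text
(no output)
```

View pics/p1.png

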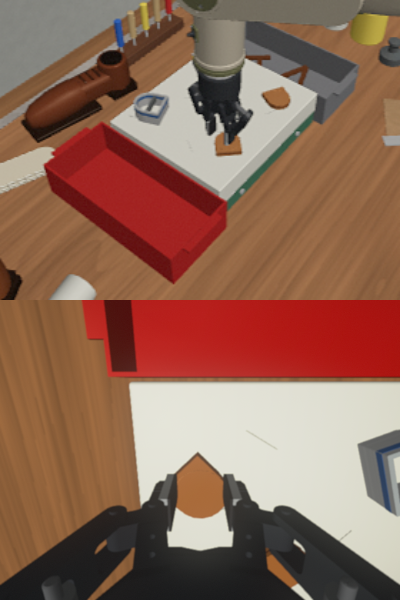

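The lift sits with its round end against both fingers, at about (200,487) in the lower half of the picture, and its corner leads. The push is working, so I'll continue over the edge.

Emit:
apply_moves([
  [15, 0, 0, 0, 0, 0, 0.6],
  [15, 0, 0, 0, 0, 0, 0.6],
  [15, 0, 0, 0, 0, 0, 0.6],
  [15, 0, 0, 0, 0, 0, 0.6],
  [15, 0, 0, 0, 0, 0, 0.6],
  [15, 0, 0, 0, 0, 0, 0.6],
  [15, 0, 0, 0, 0, 0, 0.6],
  [0, 0, 0, 0, 0, 0, 0.6],
  [0, 0, -15, 0, 0, 0, 0.6],
])

```text
time: 6.25
tool_pos: [503.6, 229.7, 105.0]
tcp_rot: [-179.8, 0.1, 88.5]
ft_force: [-0.3, 0.3, 0.2]
finger_gap: 34.0
grip_force: 0.0
```

Run:
```python
from h import *
a=optics.snapshot("side")[140:350,120:400];b=optics.snapshot("wrist")
cv2.imwrite("pics/p2.png",np.vstack([cv2.resize(a,(400,300)),cv2.resize(b,(400,300))])[:,:,::-1])
```

```text
(no output)
```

View pics/p2.png

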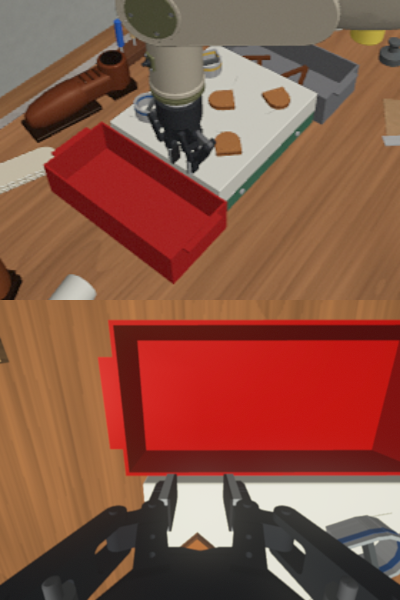

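The fingers passed over the lift: it is still at its old place, (228,145) in the crop. With the gap at 34 mm the tips stand more than 10 mm behind the TCP. I'll go back and find the surface by touch.

Emit:
apply_moves([
  [0, 0, -20, 0, 0, 0, 0.6],
  [-45, 0, 0, 0, 0, 0, 0.6],
  [-45, 0, 0, 0, 0, 0, 0.6],
  [-45, 0, 0, 0, 0, 0, 0.6],
  [-47, 0, 0, 0, 0, 0, 0.6],
  [0, -2, 15, 0, 0, 0, 0.6],
  [0, 0, 15, 0, 0, 0, 0.6],
  [0, 0, 5, 0, 0, 0, 0.6],
  [0, 0, 0, 0, 0, 0, 0.6],
])

```text
time: 7.48
tool_pos: [497.4, 49.3, 90.3]
tcp_rot: [-179.9, -0.0, 88.5]
ft_force: [0.1, -0.0, -0.3]
finger_gap: 34.4
grip_force: 0.0
```

Emit:
apply_moves([
  [0, 0, 2, 0, 0, 0, 0.6],
  [0, 0, 2, 0, 0, 0, 0.6],
  [0, 0, 0, 0, 0, 0, 0.6],
])

```text
time: 7.85
tool_pos: [497.9, 48.5, 87.0]
tcp_rot: [-180.0, -0.0, 88.5]
ft_force: [-0.3, 0.2, 0.2]
finger_gap: 34.1
grip_force: 0.0
```

Emit:
apply_moves([
  [0, 2, 2, 0, 0, 0, 0.6],
  [0, 0, 1, 0, 0, 0, 0.6],
  [0, 0, 0, 0, 0, 0, 0.6],
])

```text
time: 8.22
tool_pos: [499.8, 48.3, 83.8]
tcp_rot: [-180.0, -0.0, 88.4]
ft_force: [1.2, -0.1, -0.7]
finger_gap: 34.4
grip_force: 0.0
```

Run:
```python
from h import *
a=optics.snapshot("side")[170:270,200:340];b=optics.snapshot("wrist")
cv2.imwrite("pics/p3.png",np.vstack([cv2.resize(a,(420,300),interpolation=cv2.INTER_CUBIC),cv2.resize(b,(420,300))])[:,:,::-1])
```

```text
(no output)
```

View pics/p3.png

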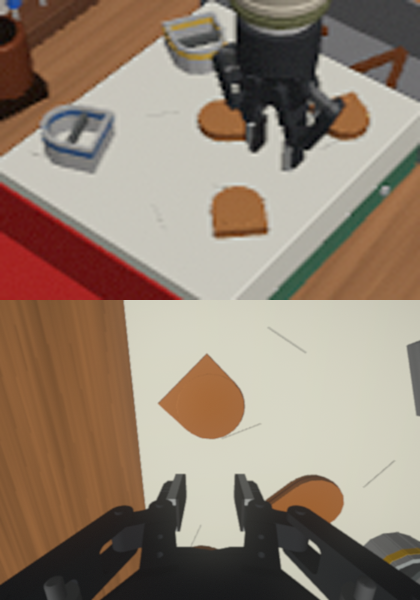

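The side crop shows lift1 untouched at (240,212), ahead of the fingers. The tips, at (255,150) and (290,165), are still just clear of the block.

Emit:
apply_moves([
  [0, 0, 1, 0, 0, 0, 0.6],
  [0, 0, 1, 0, 0, 0, 0.6],
  [0, 0, 0, 0, 0, 0, 0.6],
])

```text
time: 8.7
tool_pos: [499.8, 48.3, 81.9]
tcp_rot: [-180.0, -0.0, 88.5]
ft_force: [-0.2, 0.2, -0.2]
finger_gap: 34.0
grip_force: 0.0
```

Emit:
apply_moves([
  [0, 0, 1, 0, 0, 0, 0.6],
  [0, 0, 1, 0, 0, 0, 0.6],
  [0, 0, 0, 0, 0, 0, 0.6],
])

```text
time: 9.07
tool_pos: [499.8, 48.3, 79.8]
tcp_rot: [-180.0, 0.0, 88.5]
ft_force: [0.5, 0.4, 1.1]
finger_gap: 34.0
grip_force: 0.0
```

Emit:
apply_moves([
  [8, 0, 0, 0, 0, 0, 0.6],
  [12, 0, 0, 0, 0, 0, 0.6],
  [14, 0, 0, 0, 0, 0, 0.6],
  [14, 0, 0, 0, 0, 0, 0.6],
  [14, 0, 0, 0, 0, 0, 0.6],
  [14, 0, 0, 0, 0, 0, 0.6],
  [4, 0, 0, 0, 0, 0, 0.6],
])

```text
time: 9.95
tool_pos: [502.0, 129.4, 80.0]
tcp_rot: [-180.0, -0.0, 88.5]
ft_force: [0.0, 0.2, -0.8]
finger_gap: 34.5
grip_force: 0.0
```

```bash
cat > look.py <<'E'
from h import *
import sys
s=sensors.sense();print(s["tool_pos"].round(1))
im=cv2.cvtColor(optics.snapshot("wrist"),cv2.COLOR_RGB2HSV);H,S,V=[im[...,i].astype(int) for i in range(3)]
t=((H>=5)&(H<20)&(S>120)&(V>120)).astype(np.uint8);t[:,:160]=0
for p,a in blobs(t,300,9000):print("w",p.round(),a,plane("wrist",p,101).round())
im=cv2.cvtColor(optics.snapshot("side"),cv2.COLOR_RGB2HSV);H,S,V=[im[...,i].astype(int) for i in range(3)]
t=((H>=5)&(H<20)&(S>90)&(V>60)).astype(np.uint8)
q=cv2.fillPoly(np.zeros_like(t),[np.array([[345,205],[279,283],[285,290],[240,330],[150,262],[270,168]])],1)
for p,a in blobs(t*q,25,3000):print("s",p.round(),a,plane("side",p,97).round())
E
python3 look.py
```

```text
[502.  129.4  80. ]
w [241. 177.] 5993 [[483. 172.]]
w [279. 277.] 4682 [[502. 110.]]
w [174. 373.] 567 [[428.  37.]]
w [401. 389.] 743 [[584.  19.]]
s [314. 208.] 212 [[490. -61.]]
s [279. 242.] 169 [[492. 114.]]
s [281. 291.] 52 [[392. 240.]]
```

Emit:
apply_moves([
  [0, 0, -40, 0, 0, 0, 1],
  [-45, 0, 0, 0, 0, 0, 1],
  [-35, 0, 0, 0, 0, 0, 1],
  [0, 0, 0, 0, 0, 0, 1],
  [0, 0, 0, 0, 0, 0, 1],
])

```text
time: 10.68
tool_pos: [499.9, 48.3, 120.0]
tcp_rot: [-180.0, -0.0, 88.4]
ft_force: [-0.3, -0.2, 0.4]
finger_gap: -0.1
grip_force: 0.0
```

Run:
```python
from h import *
s=sensors.sense();print(s["tool_pos"],s["finger_gap"])
ims=[]
for n,z in (("side",110),("scene",110),("wrist",0)):
    im=optics.snapshot(n)[:,:,::-1].copy()
    c=optics.get_calibration(n);P=np.linalg.inv(np.array(c["pose"]))@np.r_[s["tool_pos"],1]
    u=np.array(c["camera_matrix"])@P[:3];u=u[:2]/u[2];print(n,u.round(1))
    if n!="wrist":
        x,y=u.astype(int);im=cv2.resize(im[y-45:y+45,x-65:x+65],(520,360),interpolation=cv2.INTER_CUBIC)[:299]
        cv2.circle(im,(int((u[0]-x+65)*4),int((u[1]-y+45)*4)),3,(0,0,255),-1)
        ims.append(im)
cv2.imwrite("pics/p4.png",np.vstack(ims))
```

```text
[499.93124486  48.33350856 119.96570536] -0.09002136149838584
side [290.3 222. ]
scene [311.7 191.5]
wrist [278.3 234.6]
```

View pics/p4.png

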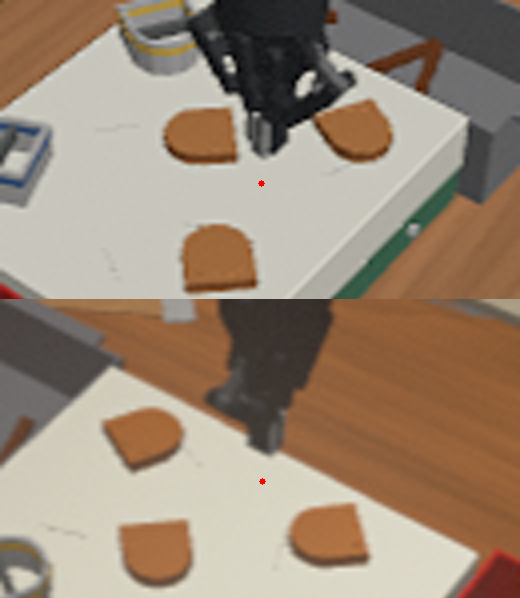

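The red dot marks the reported TCP. In both views the real shut tips are about 7 px above it, so they stand well back from that point. Triangulating them.

Run:
```python
from h import *
print(tri((312.4,183.9),(291,214.7)))
```

```text
(array([498.11826368,  48.25348824, 150.13108601]), np.float64(0.8475831311297809))
```

The shut tips are really about 28 mm behind the reported TCP. Descending by touch with the gap back at 34 mm.

Emit:
apply_moves([
  [0, 0, 20, 0, 0, 0, 0.6],
  [0, 0, 20, 0, 0, 0, 0.6],
  [0, 0, 5, 0, 0, 0, 0.6],
  [0, 0, 3, 0, 0, 0, 0.6],
  [0, 0, 0, 0, 0, 0, 0.6],
])

```text
time: 11.45
tool_pos: [500.3, 48.5, 72.6]
tcp_rot: [180.0, -0.0, 88.5]
ft_force: [-0.2, 0.4, -0.8]
finger_gap: 34.3
grip_force: 0.0
```

Emit:
apply_moves([
  [0, 0, 2, 0, 0, 0, 0.6],
  [0, 0, 2, 0, 0, 0, 0.6],
  [0, 0, 0, 0, 0, 0, 0.6],
])

```text
time: 11.82
tool_pos: [499.8, 48.3, 67.9]
tcp_rot: [-180.0, -0.0, 88.4]
ft_force: [-0.2, 0.4, 0.2]
finger_gap: 34.4
grip_force: 0.0
```

Emit:
apply_moves([
  [0, 0, 1, 0, 0, 0, 0.6],
  [0, 0, 1, 0, 0, 0, 0.6],
  [0, 0, 0, 0, 0, 0, 0.6],
])

```text
time: 12.2
tool_pos: [499.8, 48.4, 65.9]
tcp_rot: [-180.0, 0.0, 88.5]
ft_force: [-0.4, 1.4, 0.2]
finger_gap: 34.4
grip_force: 0.0
```

Emit:
apply_moves([
  [0, 0, 1, 0, 0, 0, 0.6],
  [0, 0, 1, 0, 0, 0, 0.6],
  [0, 0, 0, 0, 0, 0, 0.6],
])

```text
time: 12.58
tool_pos: [499.8, 48.4, 63.9]
tcp_rot: [-180.0, 0.0, 88.5]
ft_force: [-0.3, 0.8, -0.2]
finger_gap: 34.1
grip_force: 0.0
```

Emit:
apply_moves([
  [0, 0, 1, 0, 0, 0, 0.6],
  [0, 0, 1, 0, 0, 0, 0.6],
  [0, 0, 0, 0, 0, 0, 0.6],
])

```text
time: 12.95
tool_pos: [499.8, 48.4, 61.9]
tcp_rot: [-180.0, 0.0, 88.5]
ft_force: [0.6, -0.6, -0.4]
finger_gap: 34.5
grip_force: 0.0
```

Emit:
apply_moves([
  [0, 0, 1, 0, 0, 0, 0.6],
  [0, 0, 1, 0, 0, 0, 0.6],
  [0, 0, 0, 0, 0, 0, 0.6],
])

```text
time: 13.32
tool_pos: [499.8, 48.3, 59.9]
tcp_rot: [-180.0, 0.0, 88.5]
ft_force: [-0.0, 0.3, 0.8]
finger_gap: 34.3
grip_force: 0.0
```

Emit:
apply_moves([
  [0, 0, 1, 0, 0, 0, 0.6],
  [0, 0, 0.5, 0, 0, 0, 0.6],
  [0, 0, 0, 0, 0, 0, 0.6],
])

```text
time: 13.7
tool_pos: [499.8, 48.4, 58.4]
tcp_rot: [-180.0, -0.0, 88.5]
ft_force: [0.2, -0.0, 0.0]
finger_gap: 34.2
grip_force: 0.0
```

Emit:
apply_moves([
  [0, 0, 1, 0, 0, 0, 0.6],
  [0, 0, 0.5, 0, 0, 0, 0.6],
  [0, 0, 0, 0, 0, 0, 0.6],
])

```text
time: 14.08
tool_pos: [499.9, 48.3, 56.9]
tcp_rot: [-180.0, -0.0, 88.5]
ft_force: [0.4, -0.3, -0.2]
finger_gap: 34.6
grip_force: 0.0
```

Emit:
apply_moves([
  [0, 0, 1, 0, 0, 0, 0.6],
  [0, 0, 0.5, 0, 0, 0, 0.6],
  [0, 0, 0, 0, 0, 0, 0.6],
])

```text
time: 14.45
tool_pos: [499.8, 48.4, 55.4]
tcp_rot: [-180.0, -0.0, 88.5]
ft_force: [0.4, 0.5, 0.3]
finger_gap: 33.8
grip_force: 0.0
```

Emit:
apply_moves([
  [0, 0, 1, 0, 0, 0, 0.6],
  [0, 0, 0.5, 0, 0, 0, 0.6],
  [0, 0, 0, 0, 0, 0, 0.6],
])

```text
time: 14.82
tool_pos: [499.8, 48.4, 53.9]
tcp_rot: [-180.0, 0.0, 88.5]
ft_force: [0.6, 0.3, 0.2]
finger_gap: 34.3
grip_force: 0.0
```

Emit:
apply_moves([
  [0, 0, 1, 0, 0, 0, 0.6],
  [0, 0, 0.5, 0, 0, 0, 0.6],
  [0, 0, 0, 0, 0, 0, 0.6],
])

```text
time: 15.2
tool_pos: [499.9, 48.4, 52.4]
tcp_rot: [-180.0, -0.0, 88.5]
ft_force: [-0.4, 0.0, 0.0]
finger_gap: 34.2
grip_force: 0.0
```

Run:
```python
from h import *
ims=[]
for n,(x,y) in (("side",(290,225)),("scene",(312,192))):
    im=optics.snapshot(n)[:,:,::-1]
    ims.append(cv2.resize(im[y-30:y+30,x-50:x+50],(500,300),interpolation=cv2.INTER_CUBIC))
cv2.imwrite("pics/p5.png",np.vstack(ims))
```

```text
(no output)
```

View pics/p5.png

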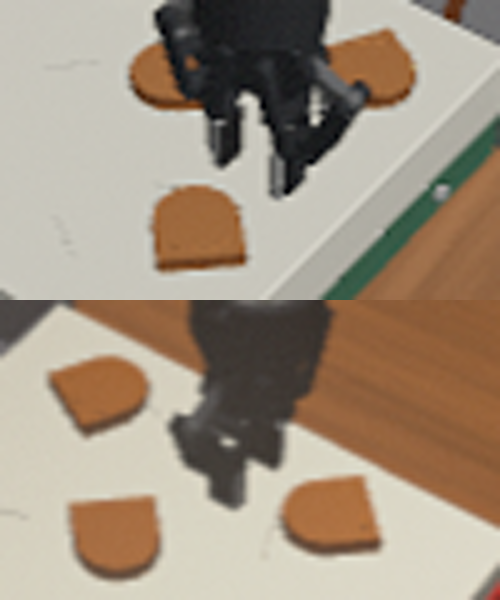

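Tips in the crops: at side (225,162) and (283,193), and at scene (235,203) and (272,165). The lifts are still in place.

Run:
```python
from h import *
print(tri((309,202.4),(285,227.2)));print(tri((316.4,195),(296.6,233.4)))
```

```text
(array([516.80599543,  50.74125284,  89.69308814]), np.float64(1.3965787442348523))
(array([476.54320261,  50.7100793 ,  87.73019944]), np.float64(3.710290805485462))
```

The tips now read about 89, and the same two views read the block top as about 86. That puts them just above the surface, so I'll push.

Emit:
apply_moves([
  [0, 0, 1, 0, 0, 0, 0.6],
  [8, 0, 0, 0, 0, 0, 0.6],
  [12, 0, 0, 0, 0, 0, 0.6],
  [14, 0, 0, 0, 0, 0, 0.6],
  [14, 0, 0, 0, 0, 0, 0.6],
  [12, 0, 0, 0, 0, 0, 0.6],
  [0, 0, 0, 0, 0, 0, 0.6],
])

```text
time: 16.18
tool_pos: [501.8, 110.6, 51.9]
tcp_rot: [180.0, -0.1, 88.5]
ft_force: [0.1, 3.4, 5.7]
finger_gap: 34.2
grip_force: 2.6
```

```bash
python3 look.py
```

```text
[501.8 110.6  51.9]
w [164. 253.] 626 [[447. 123.]]
w [174. 373.] 312 [[442.  48.]]
w [415. 402.] 432 [[579.  23.]]
s [314. 208.] 212 [[490. -61.]]
s [271. 249.] 284 [[496. 145.]]
s [281. 291.] 52 [[392. 240.]]
```

The lift is moving. The 5.7 N upward force means the tips are grazing the block, so I'll raise them 1.5 mm and finish the sweep.

Emit:
apply_moves([
  [8, 0, -1.5, 0, 0, 0, 0.6],
  [12, 0, 0, 0, 0, 0, 0.6],
  [15, 0, 0, 0, 0, 0, 0.6],
  [15, 0, 0, 0, 0, 0, 0.6],
  [15, 0, 0, 0, 0, 0, 0.6],
  [15, 0, 0, 0, 0, 0, 0.6],
  [15, 0, 0, 0, 0, 0, 0.6],
  [15, 0, 0, 0, 0, 0, 0.6],
  [10, 0, 0, 0, 0, 0, 0.6],
  [0, 0, 0, 0, 0, 0, 0.6],
  [0, 0, 0, 0, 0, 0, 0.6],
])

```text
time: 17.65
tool_pos: [504.7, 228.0, 52.9]
tcp_rot: [-180.0, 0.0, 88.5]
ft_force: [-0.1, 0.2, -0.7]
finger_gap: 34.3
grip_force: 0.0
```

```bash
python3 look.py
```

```text
[504.7 228.   52.9]
w [276. 155.] 4735 [[506. 286.]]
w [172. 376.] 513 [[443. 163.]]
s [314. 208.] 212 [[490. -61.]]
s [275. 210.] 219 [[580.  14.]]
s [281. 291.] 52 [[392. 240.]]
s [241. 298.] 344 [[458. 314.]]
```

Lift1 is in the box. Next is lift2, with the tool kept a little toward the robot to clear the dies.

Emit:
apply_moves([
  [0, 0, -25, 0, 0, 0, 0.6],
  [0, 0, -25, 0, 0, 0, 0.6],
  [-53, 15, 0, 0, 0, 0, 0.6],
  [-53, 16, 0, 0, 0, 0, 0.6],
  [-53, 16, 0, 0, 0, 0, 0.6],
  [-53, 16, 0, 0, 0, 0, 0.6],
  [-53, 16, 0, 0, 0, 0, 0.6],
  [0, 0, 0, 0, 0, 0, 0.6],
  [0, 0, 0, 0, 0, 0, 0.6],
])

```text
time: 18.88
tool_pos: [576.3, -39.0, 102.8]
tcp_rot: [-180.0, -0.0, 88.4]
ft_force: [-0.2, -0.1, -0.1]
finger_gap: 34.0
grip_force: 0.0
```

```bash
python3 look.py
```

```text
[576.3 -39.  102.8]
w [289. 150.] 6288 [[585.  16.]]
w [541. 263.] 2375 [[756. -66.]]
w [178. 263.] 1947 [[507. -59.]]
w [547. 339.] 1983 [[ 775. -130.]]
s [314. 208.] 212 [[490. -61.]]
s [275. 210.] 219 [[580.  14.]]
s [281. 291.] 52 [[392. 240.]]
s [241. 298.] 343 [[458. 314.]]
```

Emit:
apply_moves([
  [0, 0, 25, 0, 0, 0, 0.6],
  [0, 0, 17, 0, 0, 0, 0.6],
  [0, 0, 6, 0, 0, 0, 0.6],
  [0, 0, 2, 0, 0, 0, 0.6],
  [8, 0, 0, 0, 0, 0, 0.6],
  [12, 0, 0, 0, 0, 0, 0.6],
  [14, -0.4, 0, 0, 0, 0, 0.6],
  [14, -0.4, 0, 0, 0, 0, 0.6],
  [14, -0.4, 0, 0, 0, 0, 0.6],
  [14, -0.4, 0, 0, 0, 0, 0.6],
  [14, -0.4, 0, 0, 0, 0, 0.6],
])

```text
time: 20.35
tool_pos: [577.0, 52.3, 53.0]
tcp_rot: [-180.0, 0.0, 88.5]
ft_force: [0.7, -0.6, 0.2]
finger_gap: 33.9
grip_force: 0.2
```

```bash
python3 look.py;python3 - <<'E'
from h import *
ims=[cv2.resize(optics.snapshot(n),(400,300)) for n in ("side","wrist")]
cv2.imwrite("pics/p6.png",np.vstack(ims)[:,:,::-1])
E
```

```text
[577.   52.3  53. ]
s [314. 208.] 212 [[490. -61.]]
s [262. 224.] 248 [[573.  85.]]
s [281. 291.] 52 [[392. 240.]]
s [241. 298.] 343 [[458. 314.]]
```

View pics/p6.png

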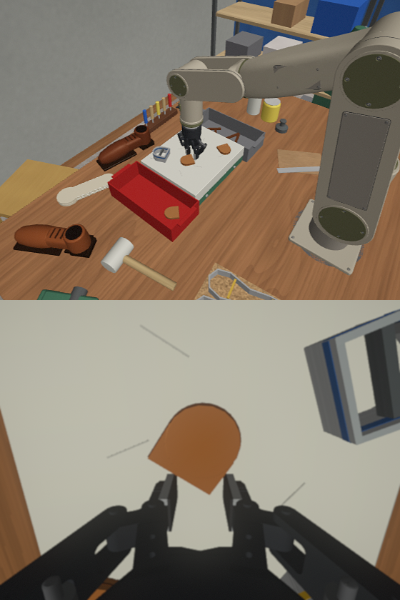

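The picture shows lift1 in the box at (173,212), lift2 squared against both fingers at (200,448) and die2 clear at (350,375). Continuing.

Emit:
apply_moves([
  [12, -1, 0, 0, 0, 0, 0.6],
  [15, -1, 0, 0, 0, 0, 0.6],
  [15, -1, 0, 0, 0, 0, 0.6],
  [15, -0.5, 0, 0, 0, 0, 0.6],
  [15, -0.5, 0, 0, 0, 0, 0.6],
  [15, -0.5, 0, 0, 0, 0, 0.6],
  [15, -0.5, 0, 0, 0, 0, 0.6],
  [15, -0.5, 0, 0, 0, 0, 0.6],
  [15, 0, 0, 0, 0, 0, 0.6],
  [15, 0, 0, 0, 0, 0, 0.6],
  [15, 0, 0, 0, 0, 0, 0.6],
  [15, 0, 0, 0, 0, 0, 0.6],
  [0, 0, 0, 0, 0, 0, 0.6],
  [0, 0, 0, 0, 0, 0, 0.6],
])

```text
time: 22.3
tool_pos: [576.3, 228.2, 52.9]
tcp_rot: [-180.0, 0.0, 88.5]
ft_force: [-0.4, 0.3, -0.8]
finger_gap: 34.2
grip_force: 0.0
```

```bash
python3 look.py
```

```text
[576.3 228.2  52.9]
w [186. 159.] 3909 [[537. 285.]]
w [273. 169.] 4546 [[576. 280.]]
w [550. 332.] 1053 [[721. 187.]]
s [314. 208.] 212 [[490. -61.]]
s [233. 291.] 658 [[487. 310.]]
s [281. 291.] 52 [[392. 240.]]
```

Both lifts are in the box. Now the third.

Emit:
apply_moves([
  [0, 0, -25, 0, 0, 0, 0.6],
  [0, 0, -25, 0, 0, 0, 0.6],
  [-57, -12, 0, 0, 0, 0, 0.6],
  [-57, -12, 0, 0, 0, 0, 0.6],
  [-57, -12, 0, 0, 0, 0, 0.6],
  [-57, -12, 0, 0, 0, 0, 0.6],
  [-57, -12, 0, 0, 0, 0, 0.6],
  [-57, -12, 0, 0, 0, 0, 0.6],
  [0, 0, 0, 0, 0, 0, 0.6],
  [0, 0, 0, 0, 0, 0, 0.6],
])

```text
time: 23.65
tool_pos: [495.0, -111.8, 103.1]
tcp_rot: [180.0, -0.0, 88.4]
ft_force: [0.2, -0.1, 0.6]
finger_gap: 34.3
grip_force: 0.0
```

```bash
python3 look.py
```

```text
[ 495.  -111.8  103.1]
w [173. 151.] 7228 [[432. -56.]]
w [274. 154.] 6207 [[494. -59.]]
w [168. 380.] 321 [[ 404. -235.]]
s [314. 208.] 212 [[490. -61.]]
s [233. 291.] 658 [[487. 310.]]
s [281. 291.] 52 [[392. 240.]]
```

Emit:
apply_moves([
  [0, 0, 25, 0, 0, 0, 0.6],
  [0, 0, 17, 0, 0, 0, 0.6],
  [0, 0, 6, 0, 0, 0, 0.6],
  [0, 0, 2, 0, 0, 0, 0.6],
  [8, 0, 0, 0, 0, 0, 0.6],
  [12, 0, 0, 0, 0, 0, 0.6],
  [14, 0, 0, 0, 0, 0, 0.6],
  [14, 0, 0, 0, 0, 0, 0.6],
  [14, 0, 0, 0, 0, 0, 0.6],
  [14, 0, 0, 0, 0, 0, 0.6],
  [14, 0, 0, 0, 0, 0, 0.6],
  [14, 0, 0, 0, 0, 0, 0.6],
  [14, 0, 0, 0, 0, 0, 0.6],
])

```text
time: 25.38
tool_pos: [498.3, 7.3, 53.0]
tcp_rot: [-180.0, 0.0, 88.5]
ft_force: [0.5, -0.6, -0.2]
finger_gap: 34.1
grip_force: 0.1
```

```bash
python3 look.py
```

```text
[498.3   7.3  53. ]
w [164. 246.] 904 [[444.  24.]]
w [172. 376.] 468 [[436. -56.]]
s [293. 226.] 239 [[497.  39.]]
s [233. 291.] 657 [[487. 310.]]
s [281. 291.] 52 [[392. 240.]]
```

Emit:
apply_moves([
  [12, 0, 0, 0, 0, 0, 0.6],
  [15, 0, 0, 0, 0, 0, 0.6],
  [15, 0, 0, 0, 0, 0, 0.6],
  [15, 0, 0, 0, 0, 0, 0.6],
  [15, 0, 0, 0, 0, 0, 0.6],
  [15, 0, 0, 0, 0, 0, 0.6],
  [15, 0, 0, 0, 0, 0, 0.6],
  [15, 0, 0, 0, 0, 0, 0.6],
  [15, 0, 0, 0, 0, 0, 0.6],
  [15, 0, 0, 0, 0, 0, 0.6],
  [15, 0, 0, 0, 0, 0, 0.6],
  [15, 0, 0, 0, 0, 0, 0.6],
  [15, 0, 0, 0, 0, 0, 0.6],
  [15, 0, 0, 0, 0, 0, 0.6],
  [15, 0, 0, 0, 0, 0, 0.6],
  [0, 0, 0, 0, 0, 0, 0.6],
  [0, 0, -30, 0, 0, 0, 0.6],
  [-40, 0, -40, 0, 0, 0, 0.6],
  [-50, 0, -40, 0, 0, 0, 0.6],
  [0, 0, 0, 0, 0, 0, 0.6],
])

```text
time: 27.98
tool_pos: [504.6, 136.8, 166.4]
tcp_rot: [179.6, -0.0, 88.2]
ft_force: [0.6, 0.6, -0.5]
finger_gap: 33.9
grip_force: 0.0
```

```bash
python3 look.py;python3 - <<'E'
from h import *
ims=[cv2.resize(optics.snapshot(n),(400,300)) for n in ("scene","wrist")]
cv2.imwrite("pics/p7.png",np.vstack(ims)[:,:,::-1])
E
```

```text
[504.6 136.8 166.4]
w [303.  60.] 6783 [[525. 252.]]
w [174. 373.] 586 [[388. -42.]]
s [235. 290.] 841 [[484. 304.]]
s [281. 291.] 52 [[392. 240.]]
```

View pics/p7.png

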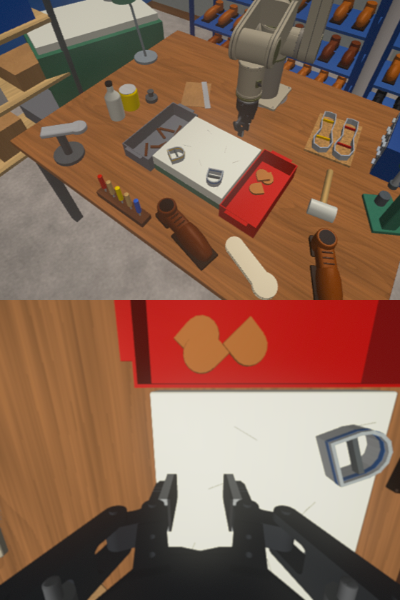

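All three lifts lie on the red box floor, at (190,330), (205,343) and (247,340) in the wrist half. The dies are still in place on the block at (176,154) and (214,177), and nothing touches the arm. Handing in.

```bash
python3 -c "
from bench import r
print(r.hand_in())"
```

```text
the job is handed in; nothing more can be done
None
```

All three heel lifts were swept into the red box, the last pictures show both dies and the other things on the bench where they were, and the job was handed in at about 28 s; the hand-in gave no verdict.

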